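# Hold the wooden block under the spring clamp

### The arm

A 6-joint arm with a two-finger parallel gripper is mounted at the origin on the work surface. World frame = base frame: x ahead of the robot, y to its left, z up, the work surface at z = 0. Lengths are in m, angles in rad, forces in N, time in s.
With the tool pointing down it reaches from about 0.25 to 0.775 m from the base axis. Payload 8.9 kg.
Tool frame: the origin (TCP) lies at the very end of the fingers, on their centre line; the grasp point (between the pads) lies 19 mm behind it; z points along the fingers, y is the direction in which the jaws open and shut (so a half turn about z gives the same grasp; the last joint's range is limited). The gripper opens to 85 mm and grips with 20 to 120 N. Pads are 22 mm wide; open, the fingers measure 114 mm over their backs; the gripper's body (76 mm by 85 mm) begins 54 mm behind the grasp point. The pads swing forward as they close: fully open they stand 13 mm farther back than shut.
Start: joints at [-1.481, 0.291, -0.153, 1.127, 0, 1.431], TCP at [0.119, -0.511, 0.204] pointing down, gripper open.
Joint ranges: [-2.52, 2.52], [-0.91, 1.74], [-1.3, 1.37], [-1.96, 2.02], [-1.52, 1.47], [-3.14, 3.14]. Speed limits (rad/s): [2.22, 2.22, 2.79, 3.14, 3.14, 3.14].

### API

Orientations are given as [roll, pitch, yaw] about the fixed x, y, z axes, in that order (R = Rz(yaw) Ry(pitch) Rx(roll)).
In Python, from plant import r gives the robot as it stands.
- The arm moves only by the shell command python3 -m pendant 'ROWS' [FORCE]. ROWS is JSON, a list of rows, each a list of 3 entries, a list of its own where there are three numbers: the finger opening in cm, from 0 to 8.54, then the shift along the tool's x, y, z in cm, then the turn about the tool's z in degrees. A call has 1 to 8 rows; each row shifts and turns the pose as measured when the row begins, along the tool's axes as they then stand; what a row does not reach is not made up. A row lasts 1/10 s, in which the tool goes at most 50 mm and 8.59 degrees, less where a joint would pass 70% of its speed; a pose out of reach is approached as far as the arm can. A call with a gripper value outside its range is refused whole. The fingers move at their own pace and stop on an object; FORCE is the grip in N (left out, the last holds). Time passes only in rows, so rows that do not move let the fingers close. It gives the time, the measured TCP pose, the force and the opening at its end, in the units of the state.
- r.get_obs(): the state, without advancing time (a new reading comes with each control period).
- r.capture(name): name is "scene" or "top" or "wrist"; returns the picture (480x640x3 uint8, red, green, blue); there is no depth.
- r.camera_model(name): a dict with "camera_matrix" (3x3 intrinsics, pixels), "xyz" and "rotation" of the camera in the world; the wrist camera has in their place "mount" (4x4, takes a point from camera to tool coordinates, whose origin is the TCP and whose axes are the flange's). Camera axes: x right, y down, z forward; pixel columns grow to the right and rows downward; lengths in m; the calibration is good to about 2 mm. A picture is of the moment at which its call begins: read the wrist's pose just before it. camera_model takes no time and is no camera call.
- r.finish_job(): hands the job in, once; it reports no verdict.
The state is a dict: "clock": time; "q": joint angles; "joint_velocities": joint speeds; "tau": joint torques, N m; "position": TCP position; "ee_rot": TCP orientation; "wrist_force": force on the tool from outside, world axes, zero at the start; "moment": the same for the moment, N m; "width": finger opening in m.
Only numpy, scipy, OpenCV 4.12 (cv2) and the standard library are available. Lean on these libraries where they do the work, as an engineer would, in place of code of your own. Each camera call takes 0.05 s, during which the arm holds its last target.

### The job

One of the two spring clamps on the bench has the light wooden block under its foot; the other has a black plastic block. Press the orange paddle of the clamp with the wooden block down past its first two clicks to the third, where the lever is level, and no further, and hold it there against its spring: keep it there for two seconds and finish while still holding it down with the gripper's fingers. Leave the other clamp's lever up and don't push the blocks or the other things on the bench about.

Things in the scene. Friction and masses are not known exactly. Their poses are not given: they have to be found in the camera images.
- clamp_left: left (+y side) hold-down clamp, fixed to the bench, both alike; grey base plate 200 x 90 x 12 mm (x -60 to +140 mm). Origin: at bench level below the spot the foot presses, where the workpiece stands; -x axis points along the lever from the hinge to the orange paddle, roughly towards the robot; z up.
- angle_left (a joint): lever angle (rad): 0 = sprung fully up, grows as the paddle is pressed; a spring drives it back, no detent holds it. Clicks at 0.16, 0.32, 0.48; push needed at the paddle swells to 5-7 N about 0.12 rad before each, eases to 1.5, 2 and 5 N at them, and rises to 8-10 N past the third. At the third, 0.48, the lever is level; 0.42 to 0.55 counts as third. End stop 0.64, too far.
- lever_left: that clamp's steel lever with its orange paddle, one rigid part (the paddle's solid is called pad_left or pad_right), about 235 mm long, 26 mm wide, 10 mm thick, the paddle's top 3 mm proud of the bar's; origin on the hinge axis.
- paddle_left (a point): centre of the flat top face of the orange press paddle at the free end of that lever: 40 mm along the lever x 40 mm wide x 12 mm thick, its centre 200 mm from the hinge axis and its top face 6 mm above the lever's centre line. It moves on an arc about the hinge: about 173 mm above the bench (tilted 0.48 rad, higher towards the robot) with the lever up, 81 mm and level at the third click.
- hinge_left (a point): that clamp's lever hinge axis (runs along the clamp's y), 75 mm above the bench and 100 mm behind (+x of) the clamp's origin; the posts around it are 97 mm high.
- foot_left: round black rubber foot, 30 mm across, on a sprung plunger under the middle of that lever (100 mm from the hinge). Origin: centre of its underside. It meets the top of a 40 mm high workpiece at a lever angle of about 0.37 and presses it with about 4 to 5 N at the third click.
- clamp_right: right (-y side) hold-down clamp, fixed to the bench, both alike; grey base plate 200 x 90 x 12 mm (x -60 to +140 mm). Origin: at bench level below the spot the foot presses, where the workpiece stands; -x axis points along the lever from the hinge to the orange paddle, roughly towards the robot; z up.
- angle_right (a joint): lever angle (rad): 0 = sprung fully up, grows as the paddle is pressed; a spring drives it back, no detent holds it. Clicks at 0.16, 0.32, 0.48; push needed at the paddle swells to 5-7 N about 0.12 rad before each, eases to 1.5, 2 and 5 N at them, and rises to 8-10 N past the third. At the third, 0.48, the lever is level; 0.42 to 0.55 counts as third. End stop 0.64, too far.
- lever_right: that clamp's steel lever with its orange paddle, one rigid part (the paddle's solid is called pad_left or pad_right), about 235 mm long, 26 mm wide, 10 mm thick, the paddle's top 3 mm proud of the bar's; origin on the hinge axis.
- paddle_right (a point): centre of the flat top face of the orange press paddle at the free end of that lever: 40 mm along the lever x 40 mm wide x 12 mm thick, its centre 200 mm from the hinge axis and its top face 6 mm above the lever's centre line. It moves on an arc about the hinge: about 173 mm above the bench (tilted 0.48 rad, higher towards the robot) with the lever up, 81 mm and level at the third click.
- hinge_right (a point): that clamp's lever hinge axis (runs along the clamp's y), 75 mm above the bench and 100 mm behind (+x of) the clamp's origin; the posts around it are 97 mm high.
- foot_right: round black rubber foot, 30 mm across, on a sprung plunger under the middle of that lever (100 mm from the hinge). Origin: centre of its underside. It meets the top of a 40 mm high workpiece at a lever angle of about 0.37 and presses it with about 4 to 5 N at the third click.
- wood_block: the loose light-wood workpiece, 70 x 70 x 40 mm, origin at the centre of its underside; it stands under the foot of either the left or the right clamp.
- wood_block_center (a point): centre of the wood block, half-way up (20 mm above its underside).
- plastic_block_center (a point): centre of the loose black plastic spacer block, 70 x 70 x 40 mm, which stands under the foot of the other clamp.
- drill: bystander: plum-coloured cordless drill standing on its battery, about 190 x 75 x 186 mm, loose; origin at the centre of its underside.
- bit_case: bystander: flat black bit case, 85 x 150 x 41 mm, loose; origin at the centre of its underside.
- punch: bystander: steel punch lying down, 115 mm long, 12 mm thick, loose; origin at the centre of its underside.
- bowl: bystander: small aluminium bowl, 110 mm across, 40 mm high, loose; origin at the centre of its underside.
- screw_jar: bystander: amber screw jar with a white cap, 64 mm across, 85 mm high, loose; origin at the centre of its underside.
- level: bystander: aluminium spirit level lying flat, 40 x 200 x 22 mm, loose; origin at the centre of its underside.
Mind the look-alikes: they are no part of the job. What is meant by the wood_block is not pink, purple or turquoise, and is the smaller of those in its own colour.

How it is judged:
By the outcome, as a careful person would: the job done as asked, in the order asked, and still so for the second after the job is handed in, while the arm keeps its last pose, push and grip.
It also fails if it takes over 38 s, if anything falls off the work surface, if the arm or the gripper's body presses on something with over 40 N, if the wrist force passes 120 N, or if a joint passes its speed limit or range.

## Working session

There is one attempt and no reset: what is moved stays moved. The work goes in short steps, Python scripts to look and compute and a shell command to move; the robot and the scene stay as the last step left them, time stands still between calls to the robot, and variables do not carry over. Pictures are saved under pics/ and viewed, and the job is handed in when it is done.

```bash
ls; mkdir -p pics; python3 - <<'E'
from plant import r
import cv2,json
o=r.get_obs()
print(o)
for n in("scene","top"):
    im=r.capture(n); cv2.imwrite(f"pics/{n}0.png",im[:,:,::-1]); print(n,r.camera_model(n))
print(r.camera_model("wrist"))
E
```

```text
pics
{'clock': 0.0, 'q': array([-1.48131355e+00,  2.91272455e-01, -1.54115836e-01,  1.12669004e+00,
        7.83701502e-07,  1.43147959e+00]), 'joint_velocities': array([ 0.00049661,  0.00029272, -0.00075793,  0.00039835,  0.00058207,
       -0.00186432]), 'tau': array([ 3.48403999e-03, -5.37141252e+01,  3.31374156e+01,  1.59436179e-02,
        4.34669018e-04, -1.18478582e-05]), 'position': array([ 0.11902813, -0.51085383,  0.2036403 ]), 'ee_rot': array([-3.14032318e+00, -1.78803379e-04,  2.28799399e-01]), 'wrist_force': array([-0.74904988,  0.74848079, -0.23679307]), 'moment': array([ 0.00094064,  0.02712313, -0.02921602]), 'width': 0.08543529613544854}
scene {'camera_matrix': array([[454.83137822,   0.        , 318.5382445 ],
       [  0.        , 454.83137822, 243.931899  ],
       [  0.        ,   0.        ,   1.        ]]), 'xyz': array([1.13023921, 0.69199976, 0.75852852]), 'rotation': array([-2.18080417,  0.01022176,  2.45515533])}
top {'camera_matrix': array([[488.91944891,   0.        , 322.32453978],
       [  0.        , 488.91944891, 245.42775864],
       [  0.        ,   0.        ,   1.        ]]), 'xyz': array([ 0.51694612, -0.02404841,  1.29190403]), 'rotation': array([-3.08666865,  0.02664084, -1.55515626])}
{'camera_matrix': array([[410.30925789,   0.        , 319.4681617 ],
       [  0.        , 410.30925789, 248.04206522],
       [  0.        ,   0.        ,   1.        ]]), 'mount': array([[ 3.26390727e-04, -9.53025727e-01, -3.02889183e-01,
         7.69585545e-02],
       [ 9.99999855e-01,  1.81466217e-04,  5.06616661e-04,
        -1.35780983e-04],
       [-4.27854558e-04, -3.02889304e-01,  9.53025648e-01,
        -1.70074984e-01],
       [ 0.00000000e+00,  0.00000000e+00,  0.00000000e+00,
         1.00000000e+00]])}
```

View pics/scene0.png

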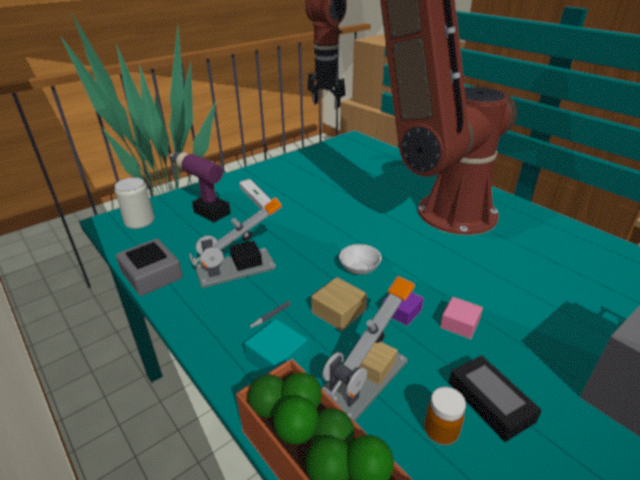

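View pics/top0.png

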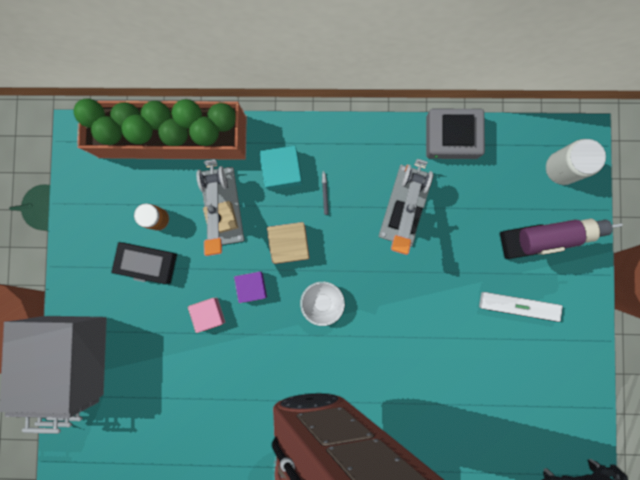

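Look-alikes for the wood block in the top view: small light-wood block under the left clamp (222,215), larger loose wood block (288,242), pink (207,315), purple (250,287), turquoise (280,166) and black plastic under the right clamp (402,213). By the description I choose (222,215), so the left clamp. Next I'll check a close crop and measure the paddle.

```bash
cat > h.py <<'E'
import numpy as np,cv2
from scipy.spatial.transform import Rotation as R
from plant import r
def cam(n):
    m=r.camera_model(n); K=m["camera_matrix"]
    if n=="wrist":
        o=r.get_obs(); T=np.eye(4);T[:3,:3]=R.from_euler('xyz',o["ee_rot"]).as_matrix();T[:3,3]=o["position"]
        M=T@m["mount"]; return K,M[:3,3],M[:3,:3]
    return K,m["xyz"],R.from_euler('xyz',m["rotation"]).as_matrix()
def ray(c,u,v):
    K,p,Rm=c; d=Rm@np.linalg.solve(K,[u,v,1.]); return p,d/np.linalg.norm(d)
def onz(c,u,v,z):
    p,d=ray(c,u,v); return p+d*(z-p[2])/d[2]
def proj(c,P):
    K,p,Rm=c; q=K@(Rm.T@(np.array(P)-p)); return q[:2]/q[2]
def tri(c1,uv1,c2,uv2):
    p1,d1=ray(c1,*uv1);p2,d2=ray(c2,*uv2)
    s=np.linalg.lstsq(np.c_[d1,-d2],p2-p1,rcond=None)[0]
    a,b=p1+s[0]*d1,p2+s[1]*d2; return (a+b)/2,np.linalg.norm(a-b)
def orange(im):
    h=cv2.cvtColor(im,cv2.COLOR_RGB2HSV)
    m=cv2.inRange(h,(8,200,150),(20,255,255))
    n,l,s,c=cv2.connectedComponentsWithStats(m)
    return [(c[i].round(1),s[i].tolist()) for i in range(1,n) if s[i,4]>30]
E
python3 - <<'E'
from h import *
t=cv2.imread("pics/top0.png")[:,:,::-1];s=cv2.imread("pics/scene0.png")[:,:,::-1]
print(orange(t));print(orange(s))
a=cv2.resize(t[140:270,170:310],None,fx=4,fy=4,interpolation=3)
cv2.imwrite("pics/c1.png",a[:,:,::-1])
b=cv2.resize(s[260:420,300:440],None,fx=4,fy=3.7,interpolation=3)
cv2.imwrite("pics/c2.png",b[:,:,::-1])
E
```

```text
[]
[(array([272.5, 205.9]), [266, 199, 14, 14, 118]), (array([401.1, 287.9]), [389, 278, 25, 21, 311])]
```

View pics/c1.png

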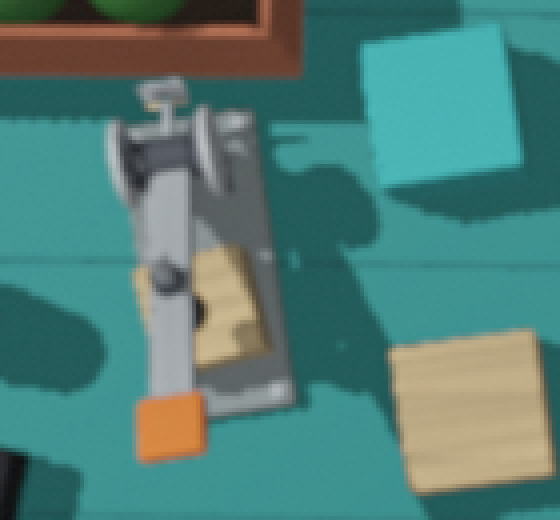

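View pics/c2.png

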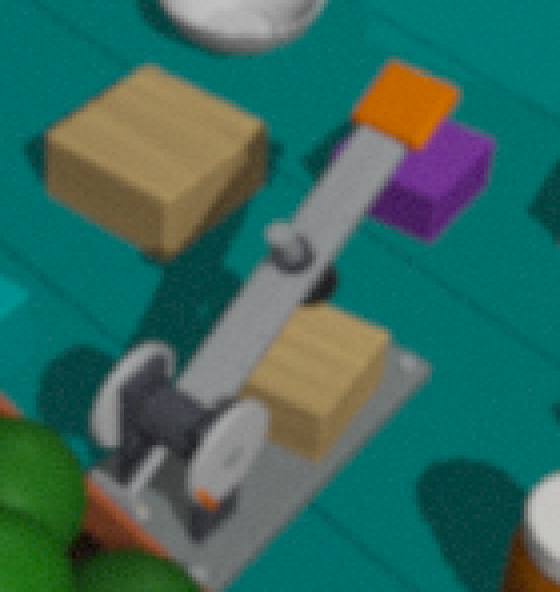

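The crops confirm it: the small light-wood block sits under the left clamp's foot, and its orange paddle is at about (213,247) in the top view and (401,288) in the scene view.

```bash
python3 - <<'E'
from h import *
t=cv2.imread("pics/top0.png")[:,:,::-1]
h=cv2.cvtColor(np.ascontiguousarray(t),cv2.COLOR_RGB2HSV)
m=cv2.inRange(h,(5,150,150),(20,255,255));n,l,s,c=cv2.connectedComponentsWithStats(m)
for i in range(1,n):
    if s[i,4]>60: print(c[i],s[i])
ct,cs=cam("top"),cam("scene")
print("paddle tri",tri(ct,(213,246.8),cs,(401.1,287.9)), onz(ct,213,246.8,.173),onz(cs,401.1,287.9,.173))
a=onz(ct,243.2,240.5,.012);b=onz(ct,233.7,168,.012);d=b-a
print(a,b,"len",np.linalg.norm(d),"yaw",np.arctan2(d[1],d[0]))
yaw=np.arctan2(d[1],d[0])
# lever: mid of hinge discs at z=.09ish
hp=onz(ct,170+163/4,140+152/4,.085); pd=onz(ct,213,246.8,.173)
v=hp-pd; print("hinge",hp,"dist",np.hypot(*v[:2]),"yaw",np.arctan2(v[1],v[0]))
E
```

```text
[400.84821429 244.51785714] [392 236  18  18 224]
[212.56363636 246.39090909] [205 239  16  16 220]
paddle tri (array([0.57170607, 0.25948803, 0.16941153]), np.float64(0.0007695414381757788)) [0.57126648 0.25886511 0.173     ] [0.57542681 0.26189423 0.173     ]
[0.59684562 0.21994746 0.012     ] [0.78960023 0.25006623 0.012     ] len 0.19509351891239393 yaw 0.1550011279547636
hinge [0.74814932 0.29162807 0.085     ] dist 0.1798914924334681 yaw 0.18314841072383192
```

```bash
python3 -m pendant '[[0,[0,0,-3],0],[0,[0,0,-3],0],[0,[3.4,-3.6,0],0],[0,[3.4,-3.6,0],0],[0,[3.4,-3.6,0],0],[0,[3.4,-3.6,0],0],[0,[3.4,-3.6,0],0],[0,[3.4,-3.6,0],0]]' 30
```

```text
clock: 0.9
position: [0.2688, -0.253, 0.2638]
ee_rot: [-3.138, -0.001, 0.219]
wrist_force: [0.8, 0.9, 0.6]
width: -0.0002
```

```bash
python3 -m pendant '[[0,[3.3,-3.6,0],0],[0,[3.3,-3.6,0],0],[0,[3.3,-3.6,0],0],[0,[3.3,-3.6,0],0],[0,[3.3,-3.6,0],0],[0,[3.3,-3.6,0],0],[0,[3.3,-3.6,0],0],[0,[3.3,-3.6,0],2.5]]'
```

```text
clock: 1.7
position: [0.4645, 0.0963, 0.2651]
ee_rot: [-3.14, -0.003, 0.175]
wrist_force: [1.9, -1.7, 0.5]
width: 0.0002
```

```bash
python3 -m pendant '[[0,[3.2,-3.5,0],0],[0,[3.2,-3.5,0],0],[0,[3.2,-3.5,0],0],[0,[1.0,-1.5,0],0],[0,[0,0,0],0]]'; python3 - <<'E'
from h import *
o=r.get_obs();print(o["position"],o["ee_rot"],o["joint_velocities"].round(3))
c=cam("wrist"); im=r.capture("wrist"); cv2.imwrite("pics/w1.png",im[:,:,::-1])
print(orange(im)); print([proj(c,p) for p in([.5717,.2594,.1715],o["position"])])
E
```

```text
clock: 2.2
position: [0.5556, 0.2173, 0.2627]
ee_rot: [-3.113, 0.001, 0.234]
wrist_force: [0.2, -0.0, -0.2]
width: -0.0005
[0.55556696 0.21731077 0.2626652 ] [-3.11290438e+00  6.37175569e-04  2.34389700e-01] [ 0.004  0.016 -0.003  0.001 -0.009  0.   ]
[]
[array([266.08566986, 201.02312477]), array([319.5823696 , 296.35458912])]
```

View pics/w1.png

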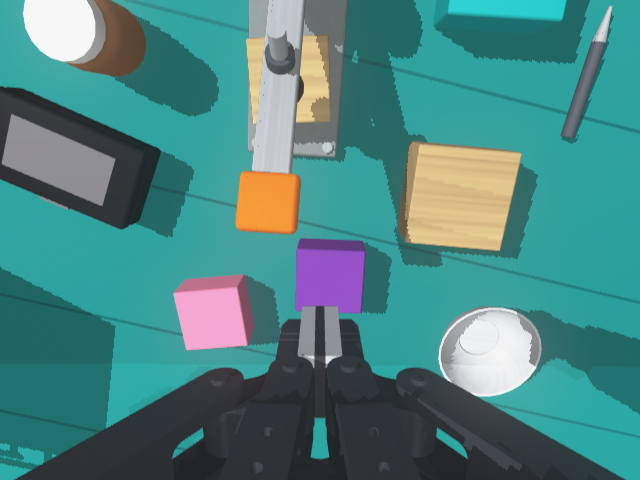

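```bash
python3 -m pendant '[[0,[1.0,-1.2,0],1.3],[0,[1.0,-1.2,0],1.3],[0,[1.0,-1.2,1],1.3],[0,[0,0,1],0],[0,[0,0,0],0],[0,[0,0,0],0]]'; python3 - <<'E'
from plant import r
print(r.get_obs())
E
```

```text
clock: 2.85
position: [0.5802, 0.2238, 0.2418]
ee_rot: [-3.085, 0.008, 0.218]
wrist_force: [-0.5, 0.2, -0.2]
width: -0.0003
{'clock': 2.85, 'q': array([0.21845759, 0.46980735, 0.21121504, 1.32036709, 0.05651606,
       3.1415954 ]), 'joint_velocities': array([-0.00394335, -0.00019747, -0.03147773, -0.01054608, -0.00111908,
        0.00101009]), 'tau': array([-1.36644412e-01, -6.57853460e+01,  3.40068591e+01, -5.08626152e-03,
        2.45877011e-01,  1.98956870e-02]), 'position': array([0.58017376, 0.22378869, 0.24179281]), 'ee_rot': array([-3.08507661,  0.00816324,  0.21845484]), 'wrist_force': array([-0.45928099,  0.18696799, -0.20223421]), 'moment': array([-0.05546135, -0.04586276,  0.00419565]), 'width': -0.0002925418728946395}
```

Joint 6 sits at its limit (3.14), which explains the yaw and roll drift. I'll turn the tool back about 87° so the jaw axis lies along the lever, away from the limit.

```bash
python3 -m pendant '[[0,[0,0,0],-8],[0,[0,0,0],-8],[0,[0,0,0],-8],[0,[0,0,0],-8],[0,[0,0,0],-8],[0,[0,0,0],-8],[0,[0,0,0],-8],[0,[0,0,0],-8]]'; python3 -m pendant '[[0,[0,0,0],-8],[0,[0,0,0],-8],[0,[0,0,0],-8],[0,[0,0,0],0]]'; python3 - <<'E'
from plant import r
from h import R
o=r.get_obs()
print(o["q"],R.from_euler('xyz',o["ee_rot"]).as_matrix().round(3))
E
```

```text
clock: 3.65
position: [0.5768, 0.2227, 0.2439]
ee_rot: [-3.112, -0.047, 1.377]
wrist_force: [0.3, -0.0, -0.4]
width: 0.0
clock: 4.05
position: [0.5753, 0.2223, 0.2453]
ee_rot: [-3.136, -0.054, 1.817]
wrist_force: [0.0, -0.6, -0.7]
width: -0.0001
[0.21909961 0.45731313 0.20051535 1.32090634 0.05432773 1.5435719 ] [[-0.243  0.97  -0.019]
 [ 0.968  0.244  0.052]
 [ 0.054 -0.005 -0.999]]
```

```bash
python3 -m pendant '[[0,[1.7,0.5,0],2.3],[0,[1.7,0.5,0],2.3],[0,[0,0,2],0],[0,[0,0,1.5],0],[0,[0,0,0],0],[0,[0,0,0],0]]'; python3 - <<'E'
from h import *
o=r.get_obs()
print(o["q"],R.from_euler('xyz',o["ee_rot"]).as_matrix().round(3),o["position"])
im=r.capture("scene"); cv2.imwrite("pics/s2.png",cv2.resize(im[180:420,280:520],None,fx=2.5,fy=2.5)[:,:,::-1]); 
print(orange(im))
E
```

```text
clock: 4.65
position: [0.5762, 0.2604, 0.2136]
ee_rot: [-3.133, -0.053, 1.708]
wrist_force: [0.3, -0.4, 0.8]
width: -0.0001
[0.27868575 0.49291688 0.1756643  1.25470127 0.05396668 1.71216086] [[-0.136  0.991 -0.016]
 [ 0.989  0.137  0.052]
 [ 0.053 -0.009 -0.999]] [0.57617615 0.26038643 0.21360038]
[(array([272.8, 205.7]), [266, 199, 15, 15, 135]), (array([401.1, 287.9]), [389, 278, 25, 21, 312])]
```

View pics/s2.png

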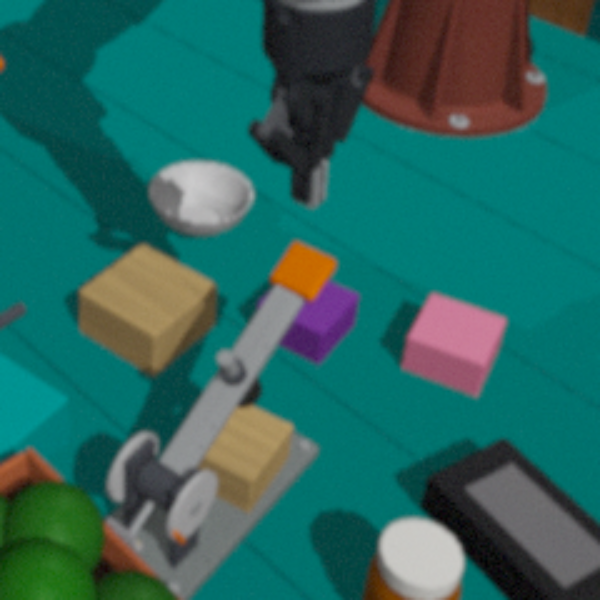

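```bash
python3 -m pendant '[[0,[-0.1,0,1.5],0],[0,[-0.1,0,1.3],0],[0,[0,0,0.6],0],[0,[0,0,0.6],0]]'; python3 -m pendant '[[0,[0,0,0],0]]'
```

```text
clock: 5.1
position: [0.5779, 0.2603, 0.1758]
ee_rot: [-3.138, -0.054, 1.704]
wrist_force: [0.0, -0.2, 0.7]
width: 0.0002
clock: 5.2
position: [0.5775, 0.2602, 0.1751]
ee_rot: [-3.137, -0.054, 1.704]
wrist_force: [0.1, 0.3, 0.2]
width: -0.0001
```

```bash
python3 -m pendant '[[0,[-0.05,-0.2,0.8],0],[0,[-0.05,-0.2,0.8],0],[0,[-0.05,-0.25,0.8],0]]'; python3 -m pendant '[[0,[0,0,0],0]]'; python3 - <<'E'
from h import *
im=r.capture("scene"); cv2.imwrite("pics/s3.png",cv2.resize(im[180:420,280:520],None,fx=2.5,fy=2.5)[:,:,::-1]); 
E
```

```text
clock: 5.5
position: [0.5719, 0.2594, 0.151]
ee_rot: [-3.14, -0.054, 1.704]
wrist_force: [0.0, 0.2, -0.2]
width: -0.0
clock: 5.6
position: [0.5712, 0.2593, 0.1499]
ee_rot: [-3.139, -0.054, 1.704]
wrist_force: [1.0, -0.5, 2.8]
width: 0.0002
```

View pics/s3.png

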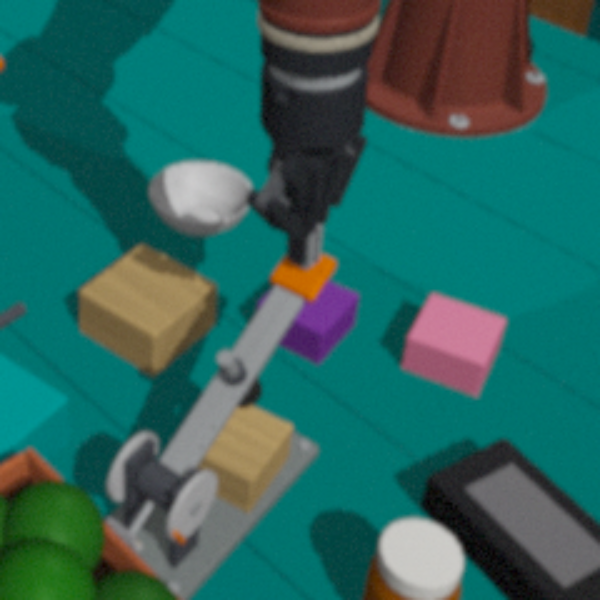

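```bash
python3 - <<'E'
from h import *
c=cam("scene");o=r.get_obs();print(o["position"],o["wrist_force"],o["q"].round(3),o["width"])
im=r.capture("scene");print(orange(im))
print(proj(c,o["position"]),proj(c,[.5717,.2594,.1715]),proj(c,[.571,.2593,.173]))
cv2.imwrite("pics/s4.png",cv2.resize(im[250:310,370:440],None,fx=8,fy=8,interpolation=2)[:,:,::-1])
w=r.capture("wrist");cv2.imwrite("pics/w4.png",w[:,:,::-1])
E
```

```text
[0.57165747 0.25934467 0.15060928] [0.2567198  0.45958988 0.74646202] [0.279 0.508 0.033 1.09  0.054 1.717] 0.00020142688557958505
[(array([272.7, 206. ]), [266, 199, 15, 15, 124]), (array([401.5, 290.4]), [389, 283, 25, 16, 208])]
[400.37809568 295.01209138] [401.36493993 287.05974741] [401.63902255 286.30587581]
```

View pics/s4.png

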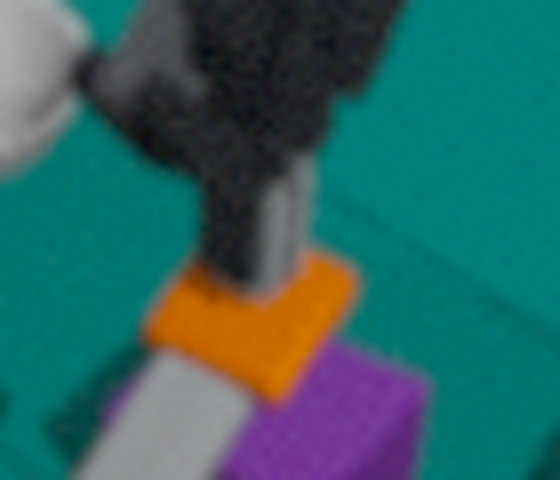

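View pics/w4.png

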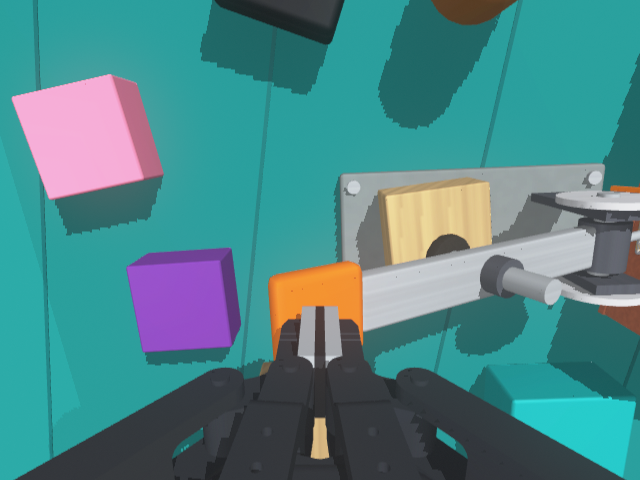

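The fingertip shows at about (403,287) in the scene view, on the still-unmoved paddle. So the real fingertip end is about 20 mm above the reported TCP. I'll judge the lever angle from pictures rather than from TCP height, and press in stages.

```bash
python3 -m pendant '[[0,[-0.05,-0.2,0.8],0],[0,[-0.05,-0.2,0.8],0]]';python3 -m pendant '[[0,[-0.05,-0.25,0.8],0],[0,[0,0,0],0]]'; python3 - <<'E'
from h import *
c=cam("scene");o=r.get_obs();print(o["position"],o["wrist_force"],o["q"].round(3),o["width"])
im=r.capture("scene");print(orange(im))
for a in (0,.16,.32,.42,.48,.55):
    s=.48-a; d=.2*np.cos(s)-.006*np.sin(s); z=.075+.2*np.sin(s)+.006*np.cos(s)
    print(a,proj(c,[.744-.986*d,.2877-.164*d,z]).round(1),z.round(3))
cv2.imwrite("pics/s5.png",cv2.resize(im[240:360,340:480],None,fx=5,fy=5,interpolation=2)[:,:,::-1])
E
```

```text
clock: 5.95
position: [0.5691, 0.2591, 0.1364]
ee_rot: [3.14, -0.055, 1.704]
wrist_force: [-1.7, 0.4, 10.0]
width: -0.0001
clock: 6.15
position: [0.5662, 0.2587, 0.1274]
ee_rot: [3.139, -0.055, 1.704]
wrist_force: [0.4, 0.2, 3.2]
width: -0.0005
[0.56619009 0.25870137 0.12743866] [0.38121576 0.1783693  3.22709548] [ 0.28   0.51  -0.026  1.025  0.054  1.719] -0.0005371619090848147
[(array([272.5, 206. ]), [266, 199, 14, 15, 122]), (array([403.1, 296.2]), [391, 289, 24, 16, 171])]
0 [401.3 286.5] 0.173
0.16 [403.5 294.3] 0.144
0.32 [404.3 303.4] 0.113
0.42 [404.1 309.7] 0.093
0.48 [403.7 313.7] 0.081
0.55 [403.1 318.5] 0.067
```

View pics/s5.png

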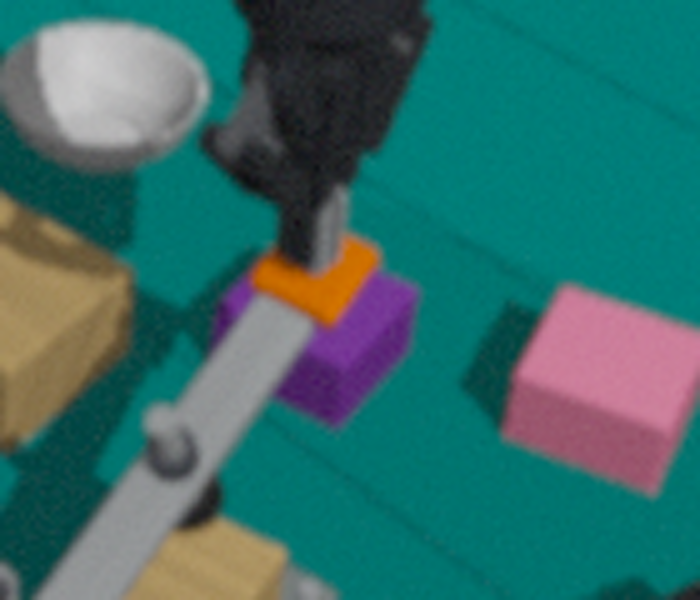

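```bash
python3 -m pendant '[[0,[-0.05,-0.2,0.9],0],[0,[-0.05,-0.2,0.9],0],[0,[-0.05,-0.2,0.9],0]]';python3 -m pendant '[[0,[-0.05,-0.2,0.9],0],[0,[0,0,0],0]]'; python3 - <<'E'
from h import *
o=r.get_obs();print(o["position"],o["wrist_force"])
im=r.capture("scene");print(orange(im))
cv2.imwrite("pics/s6.png",cv2.resize(im[240:360,340:480],None,fx=5,fy=5,interpolation=2)[:,:,::-1])
E
```

```text
clock: 6.5
position: [0.5618, 0.2583, 0.1021]
ee_rot: [3.135, -0.056, 1.704]
wrist_force: [-1.3, -1.1, 5.4]
width: 0.0004
clock: 6.7
position: [0.5592, 0.2579, 0.0916]
ee_rot: [3.136, -0.055, 1.704]
wrist_force: [-0.5, -0.2, 4.3]
width: 0.0001
[0.55915993 0.25786329 0.09164088] [-0.45470563 -0.16698981  4.34271079]
[(array([272.4, 206. ]), [266, 199, 14, 15, 120]), (array([404.9, 306.4]), [392, 299, 23, 15, 125])]
```

View pics/s6.png

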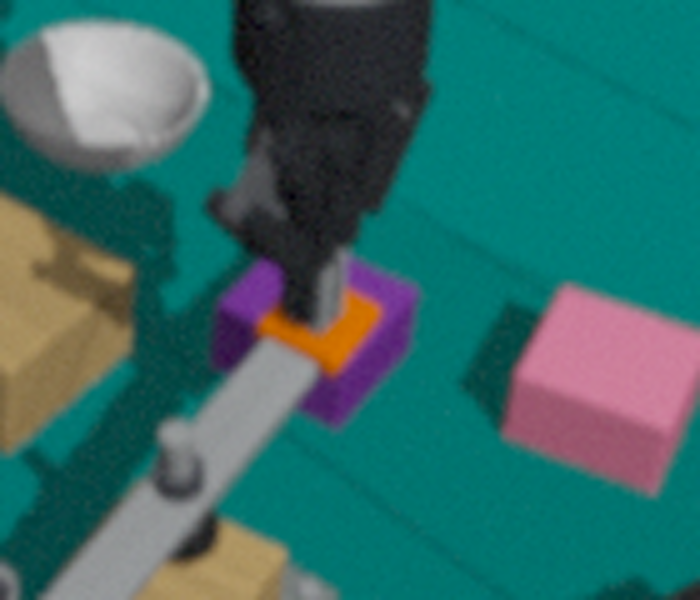

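```bash
python3 -m pendant '[[0,[-0.05,-0.2,0.9],0],[0,[-0.05,-0.2,0.8],0],[0,[0,0,0],0]]';python3 -m pendant '[[0,[-0.05,-0.2,0.6],0],[0,[0,0,0],0]]'; python3 - <<'E'
from h import *
o=r.get_obs();print(o["position"],o["wrist_force"])
im=r.capture("scene");print(orange(im))
cv2.imwrite("pics/s7.png",cv2.resize(im[240:400,320:480],None,fx=3.7,fy=3.7,interpolation=2)[:,:,::-1])
E
```

```text
clock: 7.05
position: [0.5574, 0.2577, 0.0763]
ee_rot: [3.132, -0.056, 1.704]
wrist_force: [-1.7, -1.6, 7.4]
width: 0.0003
clock: 7.25
position: [0.5569, 0.2577, 0.0717]
ee_rot: [3.129, -0.056, 1.704]
wrist_force: [-2.3, -1.8, 6.8]
width: -0.0
[0.55686667 0.25765444 0.07166366] [-2.29508045 -1.82875395  6.79720383]
[(array([272.5, 206. ]), [266, 199, 14, 15, 120]), (array([405.4, 312.5]), [392, 306, 23, 14, 113])]
```

View pics/s7.png

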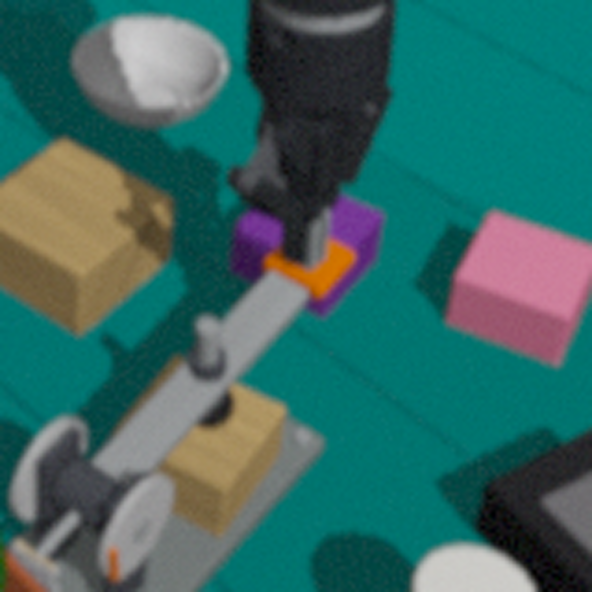

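```bash
python3 -m pendant '[[0,[-0.05,0,0.6],0],[0,[-0.05,0,0.4],0],[0,[0,0,0],0]]'; python3 - <<'E'
from h import *
o=r.get_obs();print(o["position"],o["wrist_force"])
im=r.capture("scene");print(orange(im))
cv2.imwrite("pics/s8.png",cv2.resize(im[240:420,300:480],None,fx=3.3,fy=3.3,interpolation=2)[:,:,::-1])
im=r.capture("top");cv2.imwrite("pics/t8.png",cv2.resize(im[140:300,150:350],None,fx=4,fy=3.7,interpolation=2)[:,:,::-1])
im=r.capture("wrist");cv2.imwrite("pics/w8.png",im[:,:,::-1])
E
```

```text
clock: 7.6
position: [0.5565, 0.2577, 0.0632]
ee_rot: [3.129, -0.057, 1.704]
wrist_force: [-1.0, -0.7, 6.3]
width: -0.0
[0.55652734 0.2576835  0.06319142] [-1.02409241 -0.67967554  6.32871629]
[(array([272.4, 206. ]), [266, 199, 14, 15, 120]), (array([405.2, 315.3]), [392, 309, 23, 14, 110])]
```

View pics/s8.png

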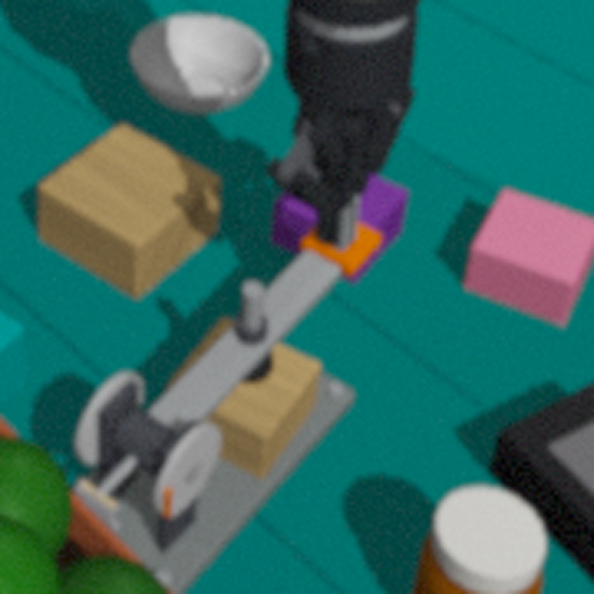

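View pics/w8.png

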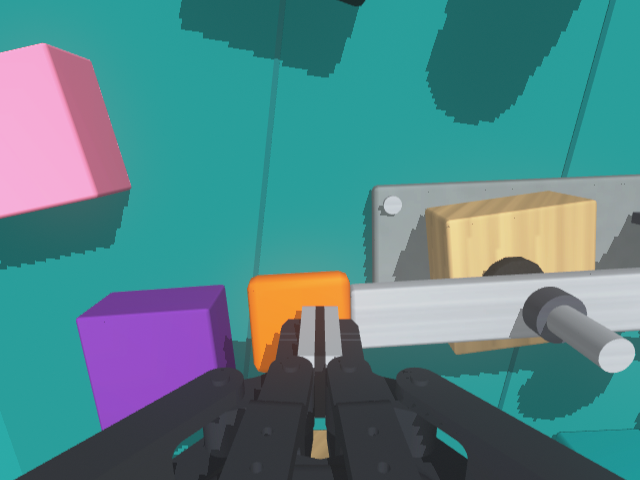

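```bash
python3 - <<'E'
from h import *
c=cam("scene");ct=cam("top");cw=cam("wrist")
yaw=.165;ux=np.array([np.cos(yaw),np.sin(yaw),0]);uy=np.array([-ux[1],ux[0],0])
H=np.array([.744,.2877,.075])
def corners(a):
    s=.48-a;l=-np.cos(s)*ux+np.array([0,0,np.sin(s)]);n=np.sin(s)*ux+np.array([0,0,np.cos(s)])
    return [H+l*L+n*h+uy*w for L in(.18,.22) for h in(-.006,.006) for w in(-.02,.02)]
for a in(0,.16,.33,.42,.45,.48,.51,.55):
    o=[a]
    for cc in(c,cw):
        p=np.array([proj(cc,q) for q in corners(a)]); o+=[p.min(0).round(1),p.max(0).round(1)]
    print(*o)
im=cv2.imread("pics/w8.png")[:,:,::-1];print("wrist",[ (x,y) for x,y in orange(im) if y[4]>500])
E
```

```text
0 [387.4 274.5] [416.2 301.7] [282.5 358.1] [485.2 637.9]
0.16 [389.8 283.2] [417.7 309. ] [243.2 312.9] [400.5 496.7]
0.33 [390.8 294. ] [417.8 318.2] [237.7 280.5] [359.5 410.6]
0.42 [390.5 300.2] [417.4 323.5] [240.3 267.5] [349.6 379.2]
0.45 [390.4 302.4] [417.2 325.4] [242.  263.7] [347.4 370.2]
0.48 [390.1 304.6] [416.9 327.3] [244.1 260.1] [345.8 361.9]
0.51 [389.9 306.8] [416.5 329.2] [246.6 256.7] [344.7 354.1]
0.55 [389.4 309.8] [416.  331.8] [250.3 252.4] [343.8 344.6]
wrist [(array([276.8, 310.7]), [249, 274, 84, 97, 3543])]
```

View pics/t8.png

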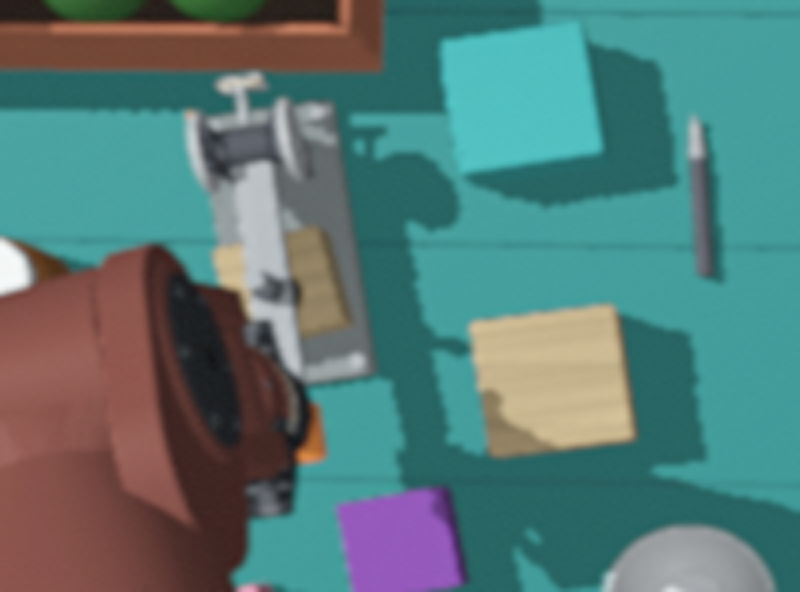

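```bash
python3 - <<'E'
from h import *
f=[]
for i in range(2):
    im=r.capture("scene");f.append(r.get_obs()["wrist_force"][2])
print(f)
E
python3 -m pendant '[[0,[0,0,0.3],0],[0,[0,0,0],0]]'; python3 - <<'E'
from h import *
f=[]
for i in range(3):
    im=r.capture("scene");f.append(r.get_obs()["wrist_force"][2])
print(f,r.get_obs()["position"],orange(im))
cv2.imwrite("pics/s9.png",im[:,:,::-1])
# row profile of sub-pixel lower edge of the paddle, start vs now
h0=cv2.imread("pics/scene0.png")[:,:,::-1]
for nm,I in(("start",h0),("now",im)):
    I=I.astype(int); R_=I[:,:,0]-I[:,:,2]
    out=[]
    for u in range(400,413):
        col=R_[270:345,u]; k=np.where(col>110)[0]
        out.append(270+k.max() if len(k) else None)
    print(nm,out)
E
```

```text
[np.float64(6.519959982148669), np.float64(6.178764962716076)]
clock: 8.05
position: [0.5564, 0.2576, 0.0612]
ee_rot: [3.129, -0.057, 1.704]
wrist_force: [-1.4, 0.8, 5.8]
width: 0.0
[np.float64(5.731205753630571), np.float64(6.169330340767845), np.float64(5.658756927425187)] [0.55645035 0.25763859 0.06143743] [(array([272.5, 206. ]), [266, 199, 14, 15, 120]), (array([405.3, 315.8]), [392, 310, 23, 13, 107])]
start [np.int64(297), np.int64(297), np.int64(298), np.int64(299), np.int64(299), np.int64(298), np.int64(297), np.int64(295), np.int64(294), np.int64(292), np.int64(291), np.int64(290), np.int64(288)]
now [np.int64(318), np.int64(319), np.int64(319), np.int64(320), np.int64(322), np.int64(322), np.int64(322), np.int64(321), np.int64(320), np.int64(319), np.int64(318), np.int64(317), np.int64(316)]
```

```bash
python3 -m pendant '[[0,[0,0,0.35],0],[0,[0,0,0],0],[0,[0,0,0],0]]'; python3 - <<'E'
from h import *
f=[]
for i in range(3):
    im=r.capture("scene");f.append(r.get_obs()["wrist_force"][2].round(2))
print(f,r.get_obs()["position"],orange(im))
cv2.imwrite("pics/s10.png",cv2.resize(im[240:420,300:480],None,fx=3.3,fy=3.3,interpolation=2)[:,:,::-1])
E
```

```text
clock: 8.5
position: [0.5563, 0.2576, 0.0588]
ee_rot: [3.129, -0.057, 1.704]
wrist_force: [-0.8, -0.7, 6.6]
width: -0.0
[np.float64(5.52), np.float64(5.43), np.float64(5.6)] [0.5562845  0.25762071 0.05884407] [(array([272.5, 205.9]), [266, 199, 14, 14, 120]), (array([405.3, 316.8]), [392, 311, 23, 13, 108])]
```

View pics/s10.png

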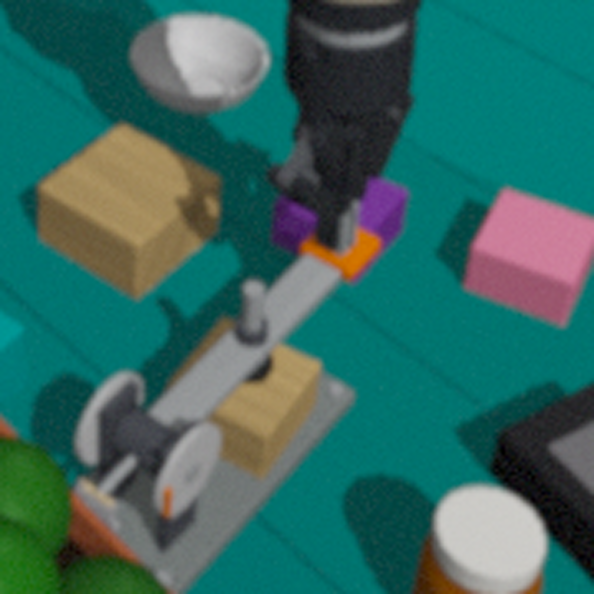

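Force has eased to about 5.5 N, and the lever reads level at about 0.47 rad. I'll hold for 2.5 s on the last target, using camera calls so the target doesn't creep.

```bash
python3 - <<'E'
from h import *
for i in range(52):
    im=r.capture("scene")
    if i%10==0:
        o=r.get_obs();print(o["clock"],o["position"].round(4),o["wrist_force"].round(1),orange(im)[-1][1])
s0=cv2.imread("pics/scene0.png")[:,:,::-1]
cv2.imwrite("pics/s11.png",im[:,:,::-1]); print(o["joint_velocities"].round(4))
E
```

```text
8.7 [0.5563 0.2576 0.0589] [-1.3 -1.6  5. ] [392, 311, 23, 13, 108]
9.2 [0.5563 0.2576 0.0588] [-0.7 -0.4  5.6] [392, 311, 23, 13, 108]
9.7 [0.5563 0.2576 0.0588] [-1.7 -0.4  5.1] [392, 311, 23, 13, 107]
10.2 [0.5563 0.2576 0.0588] [-1.   0.   6.5] [392, 311, 23, 13, 106]
10.7 [0.5563 0.2576 0.0589] [-1.7 -0.7  5.3] [392, 311, 23, 13, 107]
11.2 [0.5563 0.2576 0.0588] [-0.1 -0.5  6. ] [392, 311, 23, 13, 108]
[-0.0004  0.0007 -0.001   0.0002  0.0017  0.0013]
```

View pics/s11.png

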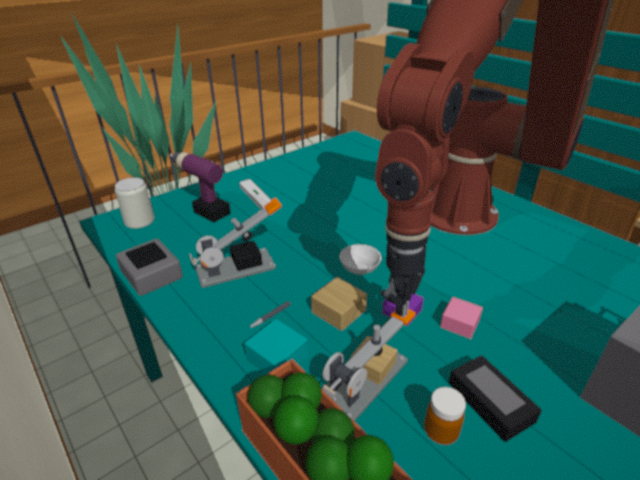

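The lever stayed level at paddle pixel (405,317). The other clamp is still up at (272,206), and nothing else has moved, so I'm handing in.

```bash
python3 -c "
from plant import r
print(r.finish_job())"
```

```text
the job is handed in; nothing more can be done
None
```

I pressed the left clamp's paddle, the one with the small light-wood block under its foot, to the third click. I held it there about 2.6 s and handed in at about 11.3 s, still pressing with the closed fingertips.

- **Lever angle:** I estimate about 0.46–0.48 rad, from how far the paddle moved in the scene picture and the fingertip height. The push had eased to about 5.5 N, which fits the third click, and the position stayed steady throughout the hold.
- **Other things on the bench:** in the last scene picture the right clamp's lever was still up, and the blocks and other things showed no movement.

**Checks that disagreed:**
- **Fingertip height:** the reported tool point was about 20 mm lower than the fingertips seen in the pictures. I judged the lever angle from pictures and force instead.
- **Wrist joint:** on the approach the last joint reached its limit (3.14 rad), which left the tool tilted about 3°. I turned the wrist about 87° the other way and pressed from there.
- **Wrist picture:** it put the paddle about 3 mm sideways from where I had calculated, so it was only a rough check of the angle.

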